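# Clamp a module housing in a wedge vise

## Robot

A 6-joint arm with a two-finger parallel gripper is mounted at the origin on the work surface. World frame = base frame: x ahead of the robot, y to its left, z up, the work surface at z = 0. Lengths are in m, angles in rad, forces in N, time in s.
With the tool pointing down it reaches from about 0.425 to 0.925 m from the base axis. Payload 12.5 kg.
Tool frame: the origin (TCP) lies on the front face of the gripper's body, between the roots of the fingers; the fingertips stand 73 mm ahead of it and the grasp point (between the pads) lies manip.grip_point_offset ahead of it (manip.grip_point_offset is the distance from the TCP to the grasp point, in m); z points along the fingers, y is the direction in which the jaws open and shut (so a half turn about z gives the same grasp; the last joint's range is limited). The gripper opens to 85 mm and grips with 20 to 120 N. Pads are 22 mm wide; open, the fingers measure 114 mm over their backs; the gripper's body (76 mm by 85 mm) begins 54 mm behind the grasp point. The pads swing forward as they close: fully open they stand 13 mm farther back than shut.
Start: joints at [1.004, 0.491, 1.559, -0, 1.092, -0.106], TCP at [0.278, 0.56, 0.304] pointing down, gripper open.
Joint ranges: [-3.1, 3.1], [-0.84, 2.19], [0.05, 2.79], [-1.13, 4.28], [0.06, 2.93], [-2.69, 2.69]. Speed limits (rad/s): [2.22, 2.22, 2.79, 3.14, 3.14, 3.14].

## Interface

Orientations are given as a rotation vector (axis times angle).
In Python, from cell import manip, kin, optics, ticket gives the robot as it stands. Calls block until the motion is done:
- manip.move_to(position, orientation): joint-space move of the TCP to a pose.
- manip.move_l(position, orientation=None, max_speed=0.15, max_force=None): straight line of the TCP; orientation=None keeps the orientation; max_speed is the mean speed in m/s. With max_force (N) it stops when the force on the tool has changed by that much, and returns True; else False.
- manip.move_joints(angles): joint-space move.
- manip.grip(opening, strength=None): finger opening in m; strength is the grip in N (None keeps the last); returns when the fingers have stopped.
- manip.pause(seconds).
- kin.inverse_kinematics(position, orientation): joint angles nearest the present ones, or None.
- optics.read_camera(name): name is "scene" or "side" or "wrist"; returns a dict with "pixels" (420x560x3 uint8, red, green, blue), "fx", "fy", "cx", "cy" (pixels), "R" (3x3) and "t" (3): a world point X has camera coordinates R X + t. Camera axes: x right, y down, z forward; pixel columns grow to the right and rows downward; lengths in m; the calibration is good to about 2 mm. A picture is of the moment at which its call begins. There is no depth.
A pose or a line that the arm cannot do raises manip.PlanningError and nothing moves.
- ticket.hand_in(): hands the job in, once; it reports no verdict.
Readings, each from a call of its own:
- manip.read_time(): time.
- manip.read_q(): joint angles.
- manip.read_qvel(): joint speeds.
- manip.read_joint_torque(): joint torques, N m.
- manip.read_tool_pos(): TCP position.
- manip.read_eef_rot(): TCP orientation.
- manip.read_ft_force(): force on the tool from outside, world axes, zero at the start.
- manip.read_moment(): the same for the moment, N m.
- manip.read_gripper_width(): finger opening in m.
Only numpy, scipy, OpenCV 4.12 (cv2) and the standard library are available. Lean on these libraries where they do the work, as an engineer would, in place of code of your own. Each camera call takes 0.05 s, during which the arm holds its last target. There are 200 camera calls.

## Task

Clamp the thick aluminium housing in the small vise so that its cover screws can be done up: lay it flat on the two parallels, cover up, its long sides along the jaws and midway along them, and press it firmly against the fixed jaw. Then slide the loose jaw up against it, and push the tapered key, thin end down, into the middle of the gap between the sliding jaw and the back stop until it is wedged tight and the housing is held, but do not crush the housing. Let go of everything and leave the other things on the bench alone.

Things in the scene. Friction and masses are not known exactly. Their poses are not given: they have to be found in the camera images.
- vise: Dark steel wedge vise fixed to the bench, 110 x 172 mm foot (y -34 to 138), bed 76 mm wide and 25 mm above the bench. Origin at bench height below the middle of the fixed jaw's clamping face; +y points level from the fixed jaw to the sliding jaw and back stop, x along the jaws, z up. Jaws and stop are 50 mm wide (x -25 to 25), tops 65 mm above the bench.
- fixed_jaw: Steel fixed jaw of the vise, 50 x 22 x 40 mm, frame the same as the vise's: its upright clamping face is the plane y = 0, the jaw lies at y -22 to 0.
- parallels: Two aluminium bars, 56 x 7 x 15 mm, fixed on the vise bed along x, at y 4 to 11 and 31 to 38 mm; their tops are 40 mm above the bench. Frame the same as the vise's.
- jaw: Steel sliding jaw, 50 wide, 40 high, 34 mm thick at the top, 38 at the bed (back leans 6 degrees). Origin at bench height below the middle of its clamping face, axes as the vise's; the jaw lies on its +y side. Slides along vise y: face 42 mm (closed) to 59 mm (open) from the fixed jaw, 44 on a seated housing. Drags with 2.5 N, no spring, stays where left.
- jaw_top (a point): Middle of the sliding jaw's top face, 17 mm behind its clamping face, 65 mm above the bench. The jaw can be pinched from above here across its 50 mm width (vise x), or pushed.
- stop: Steel back stop fixed on the vise, 50 wide, 40 mm high, face leaning 6 degrees the opposite way; frame the same as the vise's. With the jaw on the housing, the gap from jaw to stop is 18 mm wide at the bed and 26.5 mm at the top, its middle plane at y = 91 mm; with the jaw open it is too narrow for the key.
- block_seat (a point): Where the middle of the housing's underside belongs: 22 mm from the fixed jaw face, 40 mm above the bench, midway along the jaws; axes as the vise's.
- key_seat (a point): Where the middle of the key's thin end stands when the key just fills the gap: 34 mm above the bench, at y = 91 mm of the vise; axes as the vise's. The tight key ends within several mm of this height, depending on how hard it is pushed.
- block: The thick aluminium module housing to clamp: 56 (x) x 44 (y) x 30 (z) mm, 0.1 to 0.22 kg, lying cover up. Origin at the centre of its underside. The 44 mm is gripped by the vise; the 56 mm runs along the jaws.
- key: Aluminium tapered key, 94 mm tall, 26 mm wide (x), 0.17 kg. Origin at the centre of its thin lower end; z up along the key, y across its thickness: 20 mm at the thin end growing to 33 mm at 62 mm height (6 degrees each side), then a straight 33 mm thick head. Alike when turned half round. Starts standing thin end down in a plastic pocket.
- pocket: Black plastic block, 66 x 64 x 28 mm, fixed on the bench, with a 29 x 29 mm pocket, floor 6 mm above the bench, in which the key stands loosely. Origin at the centre of its underside, axes nominally parallel to the key's. Lift the key straight up out of it.
- flat_module: Bystander: flat aluminium module 90 x 62 x 14 mm, origin at the centre of its underside.
- open_module: Bystander: open aluminium housing with a circuit board, 80 x 56 x 16 mm, origin at the centre of its underside.
- driver: Bystander: yellow-handled screwdriver, 180 mm long, lying.
- tweezers: Bystander: steel tweezers, 120 mm long, lying.
- jar: Bystander: small jar, 40 mm in diameter, 30 mm high.
- screw_cup: Bystander: small black bowl, 60 mm in diameter, 22 mm high.
Things that resemble listed ones, but are neither listed nor needed, are in the scene too. Leave any green look-alike of the block alone.

How it is judged:
By the outcome, as a careful person would: the job done as asked, in the order asked, and still so for the second after the job is handed in, with the robot touching nothing.
It also fails if it takes over 67 s, if anything falls off the work surface, if the arm or the gripper's body presses on something with over 40 N, if the wrist force passes 120 N, or if a joint passes its speed limit or range.

## Working session

There is one attempt and no reset: what is moved stays moved. The work goes in short steps, each a Python script; the robot and the scene stay as the last script left them, time stands still between calls to the robot, and variables do not carry over. Pictures are saved under pics/ and viewed, about 8 in all and at most 12, crops included, and the job is handed in when it is done.

```bash
ls; mkdir -p pics; python3 - <<'E'
from cell import manip, kin, optics, ticket
import cv2, numpy as np
for n in ("scene","side"):
    c=optics.read_camera(n); cv2.imwrite(f"pics/{n}0.png",cv2.resize(c["pixels"][:,:,::-1],(784,588),interpolation=cv2.INTER_CUBIC))
    R=np.array(c["R"]);t=np.array(c["t"]); print(n,c["fx"],c["fy"],c["cx"],c["cy"],np.round(R,3).tolist(),(-R.T@t).round(3))
print(manip.read_time(),manip.grip_point_offset,manip.read_eef_rot(),manip.read_gripper_width())
E
```

```text
pics
scene 437.8813147039109 437.8813147039109 276.20085311493887 211.1941167145505 [[0.523, 0.853, 0.003], [0.46, -0.279, -0.843], [-0.718, 0.442, -0.538]] [ 1.347 -0.418  0.646]
side 390.0629102416654 390.0629102416654 286.10768444202586 216.40551345713035 [[0.988, -0.154, 0.017], [-0.102, -0.726, -0.68], [0.117, 0.67, -0.733]] [ 0.448 -0.609  0.795]
0.1 0.0539 [-7.17379494e-01 -3.05824551e+00  1.54497415e-03] 0.08542725742452403
```

View pics/scene0.png

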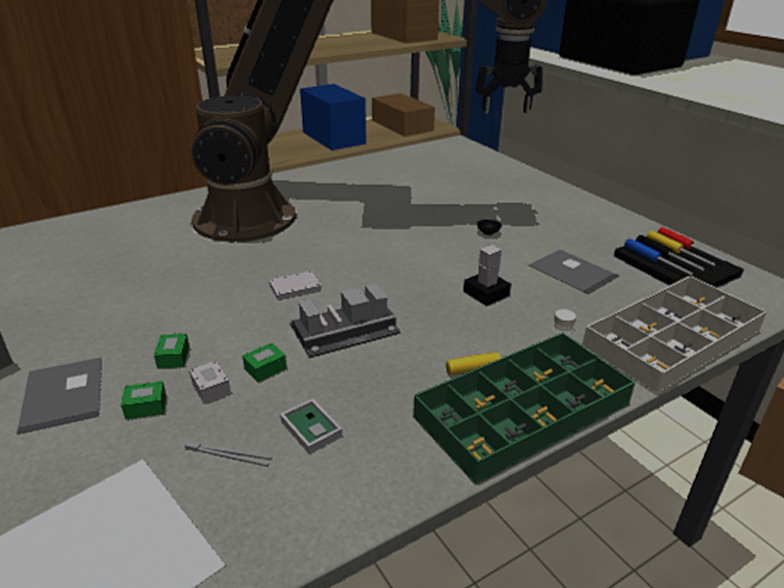

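View pics/side0.png

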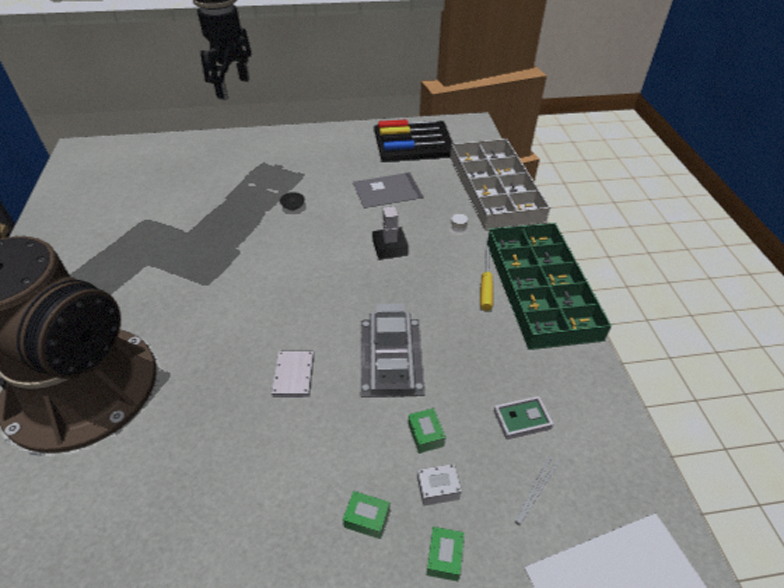

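```bash
cat > h.py <<'E'
from cell import manip, kin, optics, ticket
import cv2, numpy as np
from scipy.spatial.transform import Rotation as Ro
G=manip.grip_point_offset
def rot(yaw):  # tool down, jaws open along world angle yaw
    c,s=np.cos(yaw),np.sin(yaw)
    return Ro.from_matrix(np.array([[-s,c,0],[c,s,0],[0,0,-1]]).T).as_rotvec()
def ray(c,u,v,z):  # pixel -> world point at height z
    R=np.array(c["R"]);t=np.array(c["t"]);o=-R.T@t
    d=R.T@np.array([(u-c["cx"])/c["fx"],(v-c["cy"])/c["fy"],1]); return o+d*(z-o[2])/d[2]
def proj(c,P):
    X=np.atleast_2d(P)@np.array(c["R"]).T+np.array(c["t"]); return np.c_[c["fx"]*X[:,0]/X[:,2]+c["cx"],c["fy"]*X[:,1]/X[:,2]+c["cy"]]
def save(c,name,box=None,s=1.4):
    im=c["pixels"][:,:,::-1]
    if box: im=im[box[1]:box[3],box[0]:box[2]]
    cv2.imwrite(f"pics/{name}.png",cv2.resize(im,None,fx=s,fy=s,interpolation=cv2.INTER_CUBIC))
def fitrms(f,x0,**k):
    from scipy.optimize import least_squares
    r=least_squares(f,x0,**k); return r.x,np.sqrt(np.mean(r.fun**2))
E
python3 - <<'E'
from h import *
c=optics.read_camera("side"); s=optics.read_camera("scene")
for n,a,b,z in [("block",(439,481),(210,377),.03),("visetop",(390,315),(340,330),.03),("fixedj",(395,365),(310,312),.065),("stop",(388,312),(375,290),.065),("keytop",(390,211),(489,250),.1),("pocket",(390,243),(487,288),.028)]:
    print(n,ray(c,a[0]/1.4,a[1]/1.4,z).round(3),ray(s,b[0]/1.4,b[1]/1.4,z).round(3))
im1=cv2.resize(c["pixels"][200:380,230:350],(400,600),interpolation=cv2.INTER_CUBIC)
im2=cv2.resize(c["pixels"][140:260,240:320],(400,600),interpolation=cv2.INTER_CUBIC)
cv2.imwrite("pics/crop1.png",np.hstack([im1,im2])[:,:,::-1])
E
```

```text
block [ 0.571 -0.269  0.03 ] [ 0.582 -0.267  0.03 ]
visetop [0.546 0.064 0.03 ] [ 0.577 -0.038  0.03 ]
fixedj [ 0.534 -0.077  0.065] [ 0.548 -0.078  0.065]
stop [0.539 0.041 0.065] [0.545 0.051 0.065]
keytop [0.578 0.286 0.1  ] [0.582 0.278 0.1  ]
pocket [0.576 0.269 0.028] [0.598 0.268 0.028]
```

View pics/crop1.png

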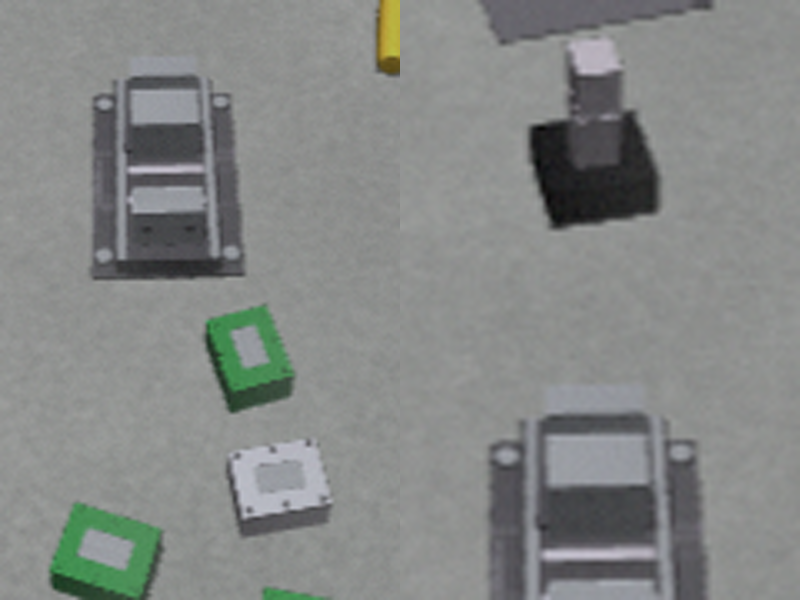

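White housing: side (439,483), scene (210,380). Only the white one with the light cover label matches. The look-alikes are three green blocks at side (425,428), (366,513) and (446,552). The white flat plate at side (293,372) and the open module at (523,416) are bystanders. The vise's +y is close to world +y. Next I'll take wrist looks at the key, vise and block.

```bash
python3 - <<'E'
from h import *
import pickle
D={}
for n,p in [("key",(.578,.235,.30)),("vise",(.54,-.01,.30)),("block",(.575,-.267,.25))]:
    manip.move_to(p,rot(0.)); D[n]=optics.read_camera("wrist")
    c=D[n];R=np.array(c["R"]);print(n,manip.read_time(),(-R.T@np.array(c["t"])).round(4),R.round(2).tolist())
print(c["fx"],c["cx"],c["cy"],manip.read_tool_pos(),manip.read_q())
pickle.dump(D,open("w.pkl","wb"))
a=[cv2.resize(D[n]["pixels"],(400,300),interpolation=cv2.INTER_AREA) for n in ("key","block")]
save(D["vise"],"wv"); cv2.imwrite("pics/wkb.png",np.hstack(a)[:,:,::-1])
E
```

```text
key 1.875 [0.5766 0.3061 0.371 ] [[1.0, 0.0, 0.0], [0.0, -0.96, 0.27], [0.0, -0.27, -0.96]]
vise 2.9 [0.5394 0.061  0.3711] [[1.0, 0.0, 0.0], [0.0, -0.96, 0.27], [0.0, -0.27, -0.96]]
block 3.9833 [ 0.5743 -0.1955  0.3213] [[1.0, 0.0, 0.0], [0.0, -0.96, 0.27], [0.0, -0.27, -0.96]]
292.96018236973975 277.61381563100895 212.291133070593 [ 0.5753882  -0.26540186  0.25045724] [-5.36420521e-01  5.57195460e-01  1.59483497e+00  2.28788295e-04
  9.89233505e-01 -5.38207770e-01]
```

View pics/wv.png

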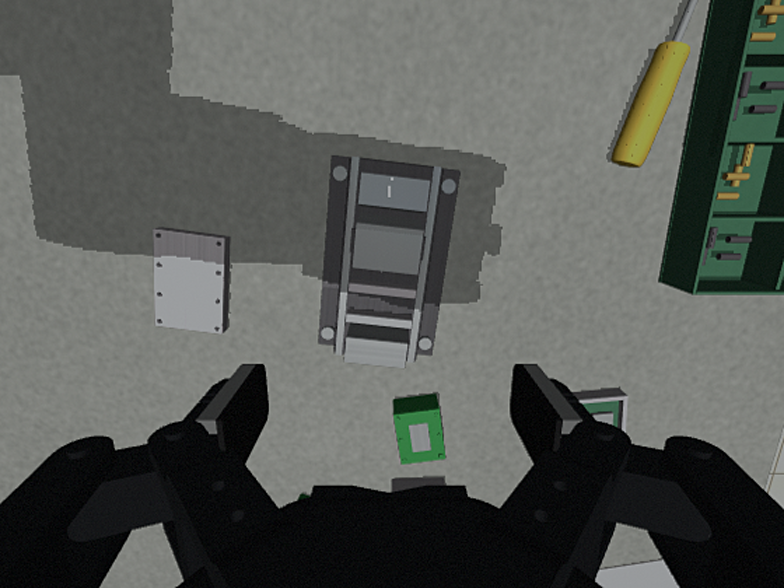

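View pics/wkb.png

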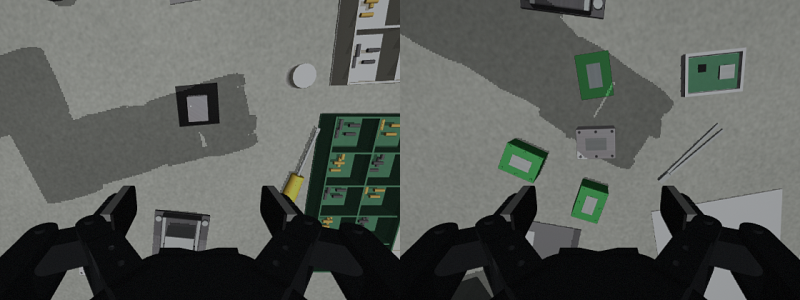

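```bash
python3 - <<'E'
from h import *
import pickle
D=pickle.load(open("w.pkl","rb"))
def cr(n,x0,y0,w,h,s): return cv2.resize(cv2.convertScaleAbs(D[n]["pixels"][y0:y0+h,x0:x0+w],alpha=1.4),(w*s,h*s),interpolation=cv2.INTER_CUBIC)
v=cr("vise",222,105,110,160,3)[:,:,:]; v=cv2.resize(D["vise"]["pixels"][105:267,222:333],(411,600),interpolation=cv2.INTER_CUBIC) # scale 3.7037
b=cv2.resize(D["block"]["pixels"][165:235,240:320],(343,300),interpolation=cv2.INTER_CUBIC) # 4.2857
k=cv2.resize(D["key"]["pixels"][110:180,240:320],(343,300),interpolation=cv2.INTER_CUBIC)
im=np.hstack([v,np.vstack([b,k])]);cv2.imwrite("pics/z.png",cv2.convertScaleAbs(im,alpha=1.3)[:,:,::-1]);print(im.shape)
E
```

```text
(600, 754, 3)
```

View pics/z.png

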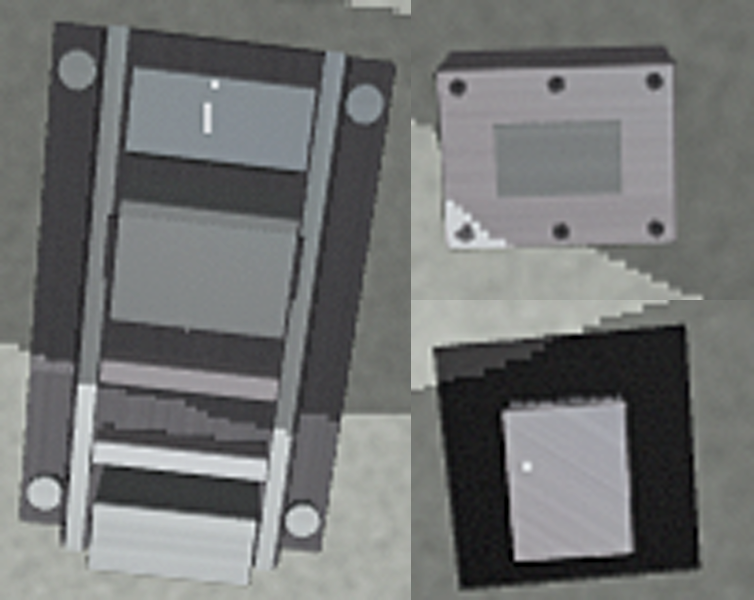

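```bash
python3 - <<'E'
from h import *
import pickle
D=pickle.load(open("w.pkl","rb"))
def W(pose,P):
    P=np.asarray(P,float); x,y,a=pose; c,s=np.cos(a),np.sin(a)
    return np.c_[x+c*P[:,0]-s*P[:,1],y+s*P[:,0]+c*P[:,1],P[:,2]]
m=1e-3
# vise
pv=np.array([(127,152),(306,171),(120,215),(298,235),(109,320),(283,338),(91,503),(256,519),(90,570),(249,585),(101,362),(278,382),(95,440),(268,460),(55,22),(395,62),(20,520),(320,552)])/3.703+[222,105]-.36
def mod(q):
    j=q[3];zf=q[4]
    return m*np.array([(-25,104.25,65),(25,104.25,65),(-25,j+34,65),(25,j+34,65),(-25,j,65),(25,j,65),(-25,0,65),(25,0,65),(-25,-22,65),(25,-22,65),(-28,38,40),(28,38,40),(-28,11,40),(28,11,40),(-55,138,zf),(55,138,zf),(-55,-34,zf),(55,-34,zf)])
f=lambda q:(proj(D["vise"],W(q[:3],mod(q)))-pv).ravel()
q,r=fitrms(f,[.54,-.06,-.1,59,10],x_scale=[.01,.01,.1,10,10],loss="soft_l1"); print("vise",q.round(4),r); print(f(q).reshape(-1,2).round(1).tolist())
def fit(cam,px,L,w,z,x0,n):
    P=m*np.array([(-L/2,w/2,z),(L/2,w/2,z),(L/2,-w/2,z),(-L/2,-w/2,z)])
    f=lambda q:(proj(D[cam],W(q,P))-px).ravel(); q,r=fitrms(f,x0,x_scale=[.01,.01,.1]); print(n,q.round(4),r,f(q).round(1))
fit("block",(np.array([(437,72),(672,65),(675,241),(448,247)])-[411,0])/4.286+[240,165]-.38,56,44,30,[.57,-.27,0],"block")
fit("key",(np.array([(503,408),(625,401),(633,553),(514,560)])-[411,300])/4.286+[240,110]-.38,26,33,100,[.57,.28,0],"key")
fit("key",(np.array([(434,348),(686,325),(700,568),(461,588)])-[411,300])/4.286+[240,110]-.38,66,64,28,[.57,.28,0],"pocket")
E
```

```text
vise [ 0.5302 -0.0619 -0.1129 54.5015  4.7576] 0.6892983890092191
[[-0.4, -0.2], [-0.2, 0.3], [0.1, -1.8], [-0.1, -1.7], [0.1, 1.9], [-0.4, 2.2], [0.7, -0.1], [0.5, 0.3], [-0.7, -0.2], [-0.0, 0.3], [0.3, -0.5], [0.2, -0.6], [-0.0, 0.4], [-0.0, -0.0], [0.1, 0.1], [0.1, 0.3], [-0.1, 0.0], [-0.0, -0.1]]
block [ 0.5707 -0.2672  0.0324] 0.4262288113837434 [-0.4 -0.3  0.6 -0.4  0.3  0.3 -0.4  0.6]
key [0.5756 0.2856 0.062 ] 0.5385347970788806 [-0.3 -0.6  0.3 -0.8  0.2  0.7 -0.2  0.8]
pocket [0.5757 0.2858 0.0874] 0.24130676236906848 [-0.1 -0.3  0.1 -0.3  0.1  0.3 -0.1  0.4]
```

```bash
cat >> h.py <<'E'
V=np.array([.5302,-.0619]);VA=-.1129
def vp(x,y,z):  # vise coords (m) -> world grasp point -> TCP position
    c,s=np.cos(VA),np.sin(VA); return np.array([V[0]+c*x-s*y,V[1]+s*x+c*y,z+G])
def tv():  # grasp point in vise frame
    p=np.array(manip.read_tool_pos()); d=p[:2]-V; c,s=np.cos(VA),np.sin(VA)
    return np.round([1e3*(c*d[0]+s*d[1]),1e3*(-s*d[0]+c*d[1]),1e3*(p[2]-G)],1)
E
python3 - <<'E'
from h import *
b=np.array([.5707,-.2672]);a=.0324
manip.move_to((*b,.15),rot(a))
manip.move_l((*b,.023+G),max_speed=.1,max_force=15)
print("at",manip.read_tool_pos())
manip.grip(.04,60); print("w",manip.read_gripper_width())
manip.move_l((*b,.21),max_speed=.2); print(manip.read_gripper_width(),manip.read_ft_force())
manip.move_to(vp(0,.026,.12),rot(VA))
manip.move_l(vp(0,.026,.075),max_speed=.1)
print("seat",manip.move_l(vp(0,.026,.055),max_speed=.02,max_force=10),tv(),manip.read_ft_force(),manip.read_time())
save(optics.read_camera("wrist"),"p1")
E
```

```text
at [ 0.5709618  -0.26734916  0.07744977]
w 0.05517550863837942
0.05487636039539516 [ 0.2449042   0.14468037 -1.54288028]
seat True [ 0.  26.1 63.9] [-1.54804371  0.32217556  7.63142322] 8.7333
```

View pics/p1.png

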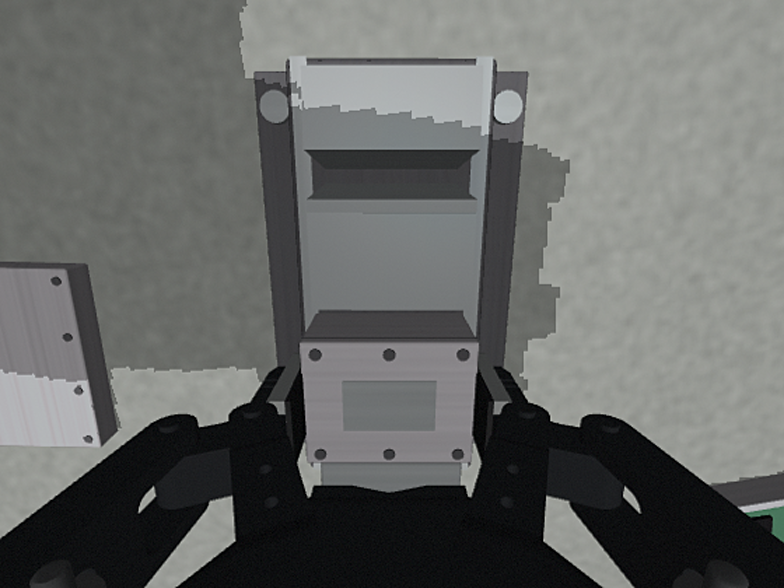

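The housing is in the grip and squared to the vise, resting on the parallels between the jaws: cover screws at (315,354)–(463,354), underside at about 40 mm. Now I'll press it against the fixed jaw.

```bash
python3 - <<'E'
from h import *
z=manip.read_tool_pos()[2]-G
print("press",manip.move_l(vp(0,.012,z),max_speed=.02,max_force=25),tv(),manip.read_ft_force().round(1))
y=tv()[1]/1e3
print("down",manip.move_l(vp(0,y,z-.006),max_speed=.02,max_force=12),tv(),manip.read_ft_force().round(1))
z2=tv()[2]/1e3
print("press",manip.move_l(vp(0,y-.008,z2),max_speed=.02,max_force=15),tv(),manip.read_ft_force().round(1))
manip.grip(.085); print(manip.read_ft_force().round(1),manip.read_time())
manip.move_l(vp(0,y,.12),max_speed=.2)
save(optics.read_camera("wrist"),"p2",(150,40,420,400),1.6)
E
```

```text
press True [ 0.1 22.1 63.9] [2.  3.9 3.8]
down True [ 0.1 22.2 63.9] [-2.6 -0.3  7.6]
press True [ 0.1 22.1 63.9] [-0.5  2.7  4.4]
[-0.5 -0.4  0.7] 10.0083
```

View pics/p2.png

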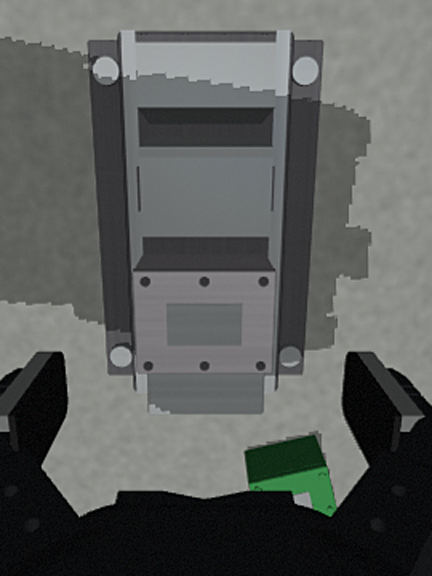

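```bash
python3 - <<'E'
from h import *
manip.move_l(vp(0,.074,.12),max_speed=.2)
print("low",manip.move_l(vp(0,.074,.060),max_speed=.1,max_force=10),tv())
manip.grip(.04,50); print("w",manip.read_gripper_width(),tv(),manip.read_ft_force().round(1))
print("slide",manip.move_l(vp(0,.050,.060),max_speed=.03,max_force=18),tv(),manip.read_ft_force().round(1))
manip.grip(.08); 
manip.move_l(vp(0,.061,.14),max_speed=.2)
c=optics.read_camera("wrist");save(c,"p3",(150,40,420,400),1.6)
print(manip.read_time())
P=lambda y,z:(proj(c,[*vp(0,y,z)[:2],z])-[150,40])*1.6
for y,z in [(.044,.07),(.044,.065),(.078,.065),(.10425,.065)]:print(y,z,P(y,z).round(0))
E
```

```text
low False [ 0.2 73.8 60.3]
w 0.04886163505503573 [ 0.6 74.  60.9] [ 1.7 -0.9  5.5]
slide True [ 0.6 61.1 60.9] [1.2 5.7 3.8]
13.625
0.044 0.07 [[207. 344.]]
0.044 0.065 [[207. 339.]]
0.078 0.065 [[207. 268.]]
0.10425 0.065 [[207. 208.]]
```

View pics/p3.png

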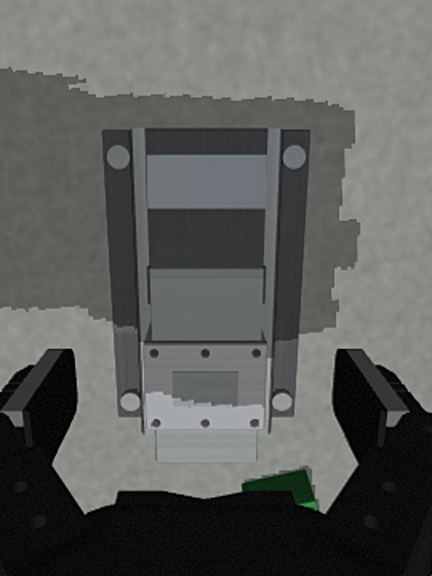

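The jaw sits on the housing: its back top edge is at row 268 and the stop edge at row 208, both as predicted for a face at 44 mm. Next is the key.

```bash
python3 - <<'E'
from h import *
k=np.array([.5756,.2856]);a=.062
manip.move_to((*k,.20+G),rot(a))
print("low",manip.move_l((*k,.080+G),max_speed=.12,max_force=10),manip.read_tool_pos()[2]-G)
manip.grip(.015,100); print("w",manip.read_gripper_width(),manip.read_ft_force().round(1))
manip.move_l((*k,.19+G),max_speed=.12); print(manip.read_gripper_width(),manip.read_ft_force().round(1))
H=.074
manip.move_to(vp(0,.091,.09+H),rot(VA)); manip.pause(.2)
print(tv(),manip.read_time())
a=optics.read_camera("wrist");b=optics.read_camera("side");s=optics.read_camera("scene")
u=proj(b,[*vp(0,.06,0)[:2],.08])[0].astype(int);v=proj(s,[*vp(0,.06,0)[:2],.08])[0].astype(int)
f=lambda i,w,h:cv2.resize(i,(w,h),interpolation=cv2.INTER_CUBIC)
im=np.hstack([f(a["pixels"][80:380,180:380],400,600),np.vstack([f(i["pixels"][p[1]-45:p[1]+45,p[0]-60:p[0]+60],400,300) for i,p in((b,u),(s,v))])])
cv2.imwrite("pics/p4.png",im[:,:,::-1])
P=lambda y,z:(proj(a,[*vp(0,y,z)[:2],z])-[180,80])*2
print([P(y,z).round(0)[0].tolist() for y,z in ((.078,.065),(.10425,.065),(.101,.09),(.081,.09))])
E
```

```text
low False 0.08073731641847637
w 0.025054418839208822 [-0.3  0.4  4.1]
0.024994410294649536 [-0.2 -0.8 -2.3]
[1.00e-01 9.21e+01 1.64e+02] 18.7333
[[197.0, 312.0], [197.0, 250.0], [197.0, 276.0], [197.0, 329.0]]
```

View pics/p4.png

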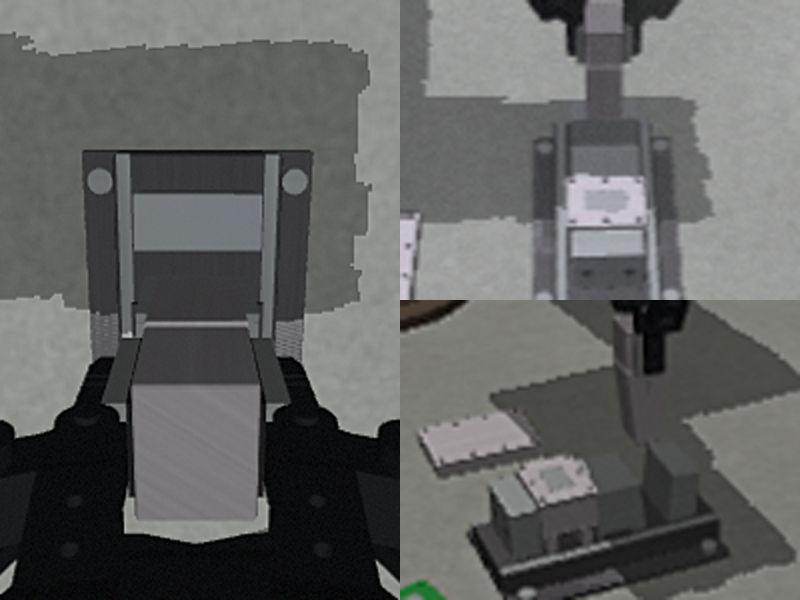

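```bash
python3 - <<'E'
from h import *
a=optics.read_camera("wrist"); print(tv(),manip.read_gripper_width())
P=lambda x,y,z:((proj(a,[*vp(x,y,0)[:2],z])-[180,80])*2).round(0)[0].tolist()
y0=tv()[1]/1e3;z0=tv()[2]/1e3-.0747
for dy in(-.002,0,.002):
  print(dy,[P(x,y0+dy+y,z0+z) for x,y,z in((-.013,.0165,.094),(.013,.0165,.094),(-.013,-.0165,.094),(.013,-.0165,.094),(0,.0165,.062),(0,.01,0))])
E
```

```text
[  0.   91.5 164. ] 0.02501045953780847
-0.002 [[134.0, 388.0], [265.0, 388.0], [139.0, 527.0], [260.0, 527.0], [199.0, 327.0], [198.0, 279.0]]
0 [[134.0, 379.0], [265.0, 379.0], [138.0, 519.0], [260.0, 519.0], [199.0, 320.0], [198.0, 273.0]]
0.002 [[134.0, 369.0], [266.0, 369.0], [138.0, 511.0], [260.0, 511.0], [199.0, 312.0], [198.0, 268.0]]
```

```bash
python3 - <<'E'
from h import *
H=.0747;y=.0915
manip.move_l(vp(0,y,.055+H),max_speed=.08,max_force=15)
print("touch",manip.move_l(vp(0,y,.025+H),max_speed=.02,max_force=8),tv(),"end z",tv()[2]-74.7,manip.read_ft_force().round(1))
z=tv()[2]/1e3
manip.grip(.034); manip.pause(.2); print(tv(),manip.read_ft_force().round(1))
manip.grip(.015,120); print("regrip",manip.read_gripper_width(),tv(),manip.read_ft_force().round(1))
print("push",manip.move_l(vp(0,tv()[1]/1e3,z-.02),max_speed=.015,max_force=40),tv(),"end z",tv()[2]-74.7,manip.read_ft_force().round(1),manip.read_time())
E
```

```text
touch True [1.000e-01 9.160e+01 1.081e+02] end z 33.39999999999999 [0.4 0.1 4. ]
[ -0.2  91.6 107.7] [-0.7  1.  -0.8]
regrip 0.024736343272977315 [ -0.   91.6 108. ] [ 0.  -0.4  3.7]
push True [  0.   91.6 107.9] end z 33.2 [-1.   0.4  5.7] 21.6583
```

```bash
python3 - <<'E'
from h import *
for F in (60,75):
    z=tv()[2]/1e3
    print("push",F,manip.move_l(vp(0,tv()[1]/1e3,z-.015),max_speed=.015,max_force=F),manip.read_ft_force().round(1),tv(),manip.read_gripper_width())
manip.grip(.05); manip.pause(.3); print(tv(),manip.read_ft_force().round(1),manip.read_time())
manip.move_l(vp(0,.0915,.21),max_speed=.15)
manip.move_l(vp(0,.02,.21),max_speed=.2)
c=optics.read_camera("wrist");b=optics.read_camera("side");s=optics.read_camera("scene")
import pickle;pickle.dump((c,b,s),open("f.pkl","wb"))
u=proj(b,[*vp(0,.06,0)[:2],.08])[0].astype(int);v=proj(s,[*vp(0,.06,0)[:2],.08])[0].astype(int)
f=lambda i,w,h:cv2.resize(i,(w,h),interpolation=cv2.INTER_CUBIC)
im=np.hstack([f(c["pixels"][60:360,180:380],400,600),np.vstack([f(i["pixels"][p[1]-45:p[1]+45,p[0]-60:p[0]+60],400,300) for i,p in((b,u),(s,v))])])
cv2.imwrite("pics/p5.png",im[:,:,::-1])
for zt in(.122,.127,.131):
  print(zt,[((proj(s,[*vp(x,.091+y,0)[:2],zt])-v+[60,45])*3.333+[400,300]).round(0)[0].tolist() for x,y in((-.013,.0165),(.013,.0165),(.013,-.0165),(-.013,-.0165))])
P=lambda x,y,z:((proj(c,[*vp(x,y,0)[:2],z])-[180,60])*2).round(0)[0].tolist()
print([P(x,.091+y,.126) for x,y in((-.013,.0165),(.013,.0165),(.013,-.0165),(-.013,-.0165))],[P(x,y,.07) for x,y in((-.028,0),(.028,0),(-.028,.044),(.028,.044))])
E
```

```text
push 60 True [-0.6  0.3  8.3] [ -0.   91.6 107.8] 0.02470557138974033
push 75 True [-2.   0.3  7.9] [-1.000e-01  9.170e+01  1.076e+02] 0.024625815114155597
[  0.   91.6 107.2] [-0.6  0.8  0.7] 23.25
0.122 [[652.0, 381.0], [667.0, 396.0], [625.0, 406.0], [611.0, 390.0]]
0.127 [[652.0, 375.0], [667.0, 390.0], [624.0, 400.0], [611.0, 384.0]]
0.131 [[652.0, 370.0], [667.0, 386.0], [624.0, 395.0], [610.0, 379.0]]
[[158.0, 82.0], [236.0, 82.0], [234.0, 183.0], [160.0, 183.0]] [[137.0, 334.0], [255.0, 334.0], [135.0, 242.0], [258.0, 242.0]]
```

View pics/p5.png

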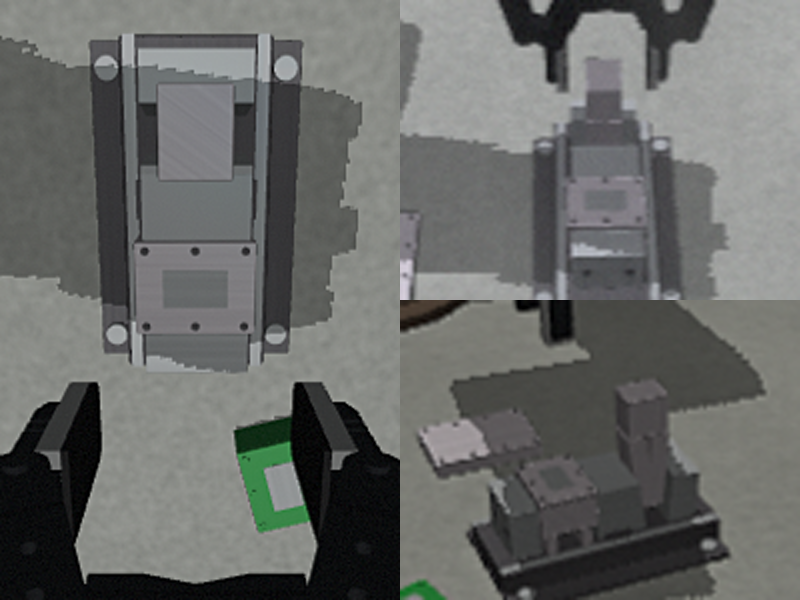

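The key is upright and centred in the gap at wrist crop (158–234, 83–181), as predicted. Its thin end is at about 33 mm and the housing hasn't moved. I'll give the housing a light tug to confirm it's held.

```bash
python3 - <<'E'
from h import *
manip.grip(.08)
manip.move_l(vp(0,.020,.13),max_speed=.2)
print(manip.move_l(vp(0,.020,.064),max_speed=.1,max_force=10),tv())
manip.grip(.045,25); f0=manip.read_ft_force(); p0=tv(); print("w",manip.read_gripper_width(),p0,f0.round(1))
z=p0[2]/1e3
print("tug",manip.move_l(vp(p0[0]/1e3,p0[1]/1e3,z+.004),max_speed=.01,max_force=8),tv(),manip.read_ft_force().round(1))
manip.grip(.08); manip.pause(.2)
manip.move_l(vp(0,.02,.21),max_speed=.2); manip.pause(.5)
import pickle
c0,b0,s0=pickle.load(open("f.pkl","rb"))
c=optics.read_camera("wrist");b=optics.read_camera("side");s=optics.read_camera("scene")
for n,i,j in(("wrist",c0,c),("side",b0,b),("scene",s0,s)):
    d=np.abs(i["pixels"].astype(int)-j["pixels"].astype(int)).max(2)
    u=proj(i,[*vp(0,.05,0)[:2],.06])[0].astype(int); e=d[u[1]-25:u[1]+25,u[0]-20:u[0]+20]; print(n,e.max(),(e>25).sum())
f=lambda i,w,h:cv2.resize(i,(w,h),interpolation=cv2.INTER_CUBIC)
im=np.hstack([f(c["pixels"][60:360,180:380],400,600),np.vstack([f(s["pixels"],400,300),f(b["pixels"],400,300)])])
cv2.imwrite("pics/p6.png",im[:,:,::-1]); print(manip.read_time(),manip.read_ft_force().round(1))
E
```

```text
False [ 0.3 20.  64.6]
w 0.05542278895828643 [-0.2 20.  64.7] [-2.8 -0.9  6.7]
tug True [-0.2 20.  64.8] [-0.3 -0.3  7.3]
wrist 39 68
side 42 3
scene 4 0
29.1833 [0.2 0.2 0.6]
```

View pics/p6.png

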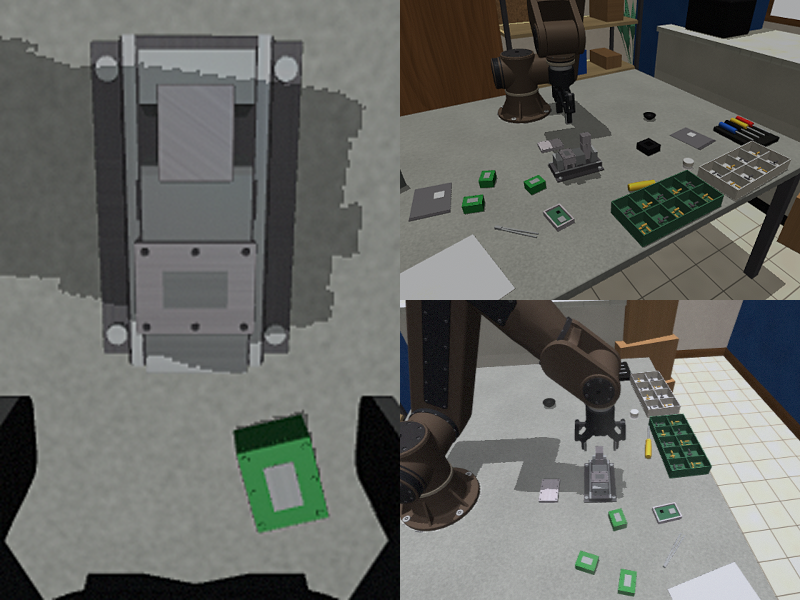

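The housing held against an 8 N tug with about 0.1 mm of motion, and the scene camera shows no change at the vise. The gripper is clear, so I'm handing in.

```bash
python3 -c "
from h import *
print(ticket.hand_in(), manip.read_time())"
```

```text
the job is handed in; nothing more can be done
the job is handed in; nothing more can be done
```

The white housing is clamped in the vise and I handed the job in at about 29 s of robot time; no verdict was reported.

- **Housing:** I laid it cover up on the parallels and pressed it against the fixed jaw until a 25 N force stop. It sat at y = 22.1 mm, with its underside at about 40 mm.
- **Jaw:** I slid it up against the housing until an 18 N force stop, which put its face at 44 mm.
- **Key:** I set it thin end down in the middle of the gap and pushed it in steps, with force stops at 40, 60 and 75 N. Its thin end finished at about 33 mm, against the 34 mm nominal.

**Last checks:** An 8 N upward tug moved the housing only about 0.1 mm. The scene camera showed no change at the vise. The wrist and side crops differed in a few pixels, which I put down to lighting and a small change in camera pose. The key stands upright and centred, the gripper is clear of everything, and the bystanders and green look-alikes look undisturbed. I had no way to measure the clamping force itself. The force readings taken just after each push (about 8 N) were well below the stop thresholds, so I inferred the peak pushes from the force stops.

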